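# Lock the hold-down bar of a soldering fixture with a spring clip

### The job

On the goldsmith's bench, swing the blue hold-down bar all the way down over the charcoal block so that the pin stands up through its slotted end, then take the red-handled hairpin clip from the felt pad and push it sideways onto the pin, flat on the bar and under the brass head, until it snaps past its narrow throat and sits fully home. Do not ram the clip: push gently and stop as soon as it is home, then let go. Leave the spare brick, the jar and the pick where they are.

Things in the scene. Friction and masses are not known exactly. Their poses are not given: they have to be found in the camera images.
- fixture: Fixed hold-down fixture: dark steel base 150 x 230 x 10 mm, black charcoal block in the middle (top 39 mm above the bench). Origin: centre of its underside. Its x axis is the direction in which the clip is pushed onto the pin; the bar runs along its y axis, hinge at +y (cheeks 52 mm high), pin at -y.
- pin_place (a point): MIDDLE of the pin's adjusting slot, at fixture (0, -70, 46) mm, level with the closed bar's top. The upright fixed steel pin, shank diameter 10 mm, is locked anywhere from 20 mm before to 20 mm beyond this point along the fixture's x (not measured: see it or feel for it), under 0.5 mm off across. Its brass head, diameter 14 mm, has its underside 14 mm and its top 20 mm above this point.
- hinge (a point): Middle of the bar's hinge axis, at fixture y = +85 mm, 43 mm above the bench; the hinge axis is parallel to the fixture's x axis.
- bar (a joint): Bar angle, rad: 0 = fully down at its stop, grows as the free end rises (to 1.4); friction 0.14 N m holds it. Blue steel, 6 mm thick, mid-plane through the hinge axis; 30 mm wide up to 133 mm from the hinge, then an end plate 44 mm long from 70 mm before to 50 mm beyond the middle line (fixture x), with a slot 58 x 17 mm that drops over pin and head. Closed, its top is 46 mm above the bench.
- bar_press (a point): Dark rubber patch on the bar's top face, on its middle line, 100 mm from the hinge axis; moves with the bar. A good place to press it down with closed fingertips.
- pad: Grey felt-covered pad 150 x 130 x 10 mm, fixed, origin at the centre of its underside; the clip lies on it. Pad top is 10 mm above the bench.
- clip: Hairpin clip, about 54 g, lying flat, z up. Origin: underside, middle of the red handle (22 long in x, 14 wide in y, 32 mm high; grip it across its width from above). x points to the open mouth. Ahead lies a bow 20 mm wide, 6 mm high, its stop face at x = 29 mm; then two sprung steel prongs, 5 mm wire (0.5 to 5.5 mm above the underside), to x = 58 mm.
- clip_seat (a point): Clip's middle line, x = 34 mm, level with its underside: the pin's axis lies here when home (shank against the stop face). Mouth 20 mm wide inside at x = 55, throat 4 mm wide at x = 39, wider pocket behind. Pushing takes 4 to 9 N until the throat springs over the pin and the force drops, then it rises hard at the stop; over 20 N between clip and fixture is ramming.
- prong_l (a joint): Angle by which the left (+y) prong is sprung outwards, rad: 0 free, about 0.05 when the pin is fully home, about 0.14 while the pin is in the throat.
- prong_r (a joint): The same for the right (-y) prong.
- brick: Bystander: loose spare sooty brick 100 x 55 x 32 mm, origin at the centre of its underside.
- flux_jar: Bystander: small amber glass jar with a black lid, 52 mm in diameter, 60 mm high, origin at the centre of its underside.
- pick: Bystander: soldering pick lying on the bench, blue handle 110 x 10 x 10 mm with a thin steel needle along +x; origin on the underside, 30 mm from the handle's middle towards the needle.

How it is judged:
By the outcome, as a careful person would: the job done as asked, in the order asked, and still so for the second after the job is handed in, with the robot touching nothing.
It also fails if it takes over 61 s, if anything falls off the work surface, if the arm or the gripper's body presses on something with over 40 N, if the wrist force passes 120 N, or if a joint passes its speed limit or range.

### The arm

A 6-joint arm with a two-finger parallel gripper is mounted at the origin on the work surface. World frame = base frame: x ahead of the robot, y to its left, z up, the work surface at z = 0. Lengths are in m, angles in rad, forces in N, time in s.
With the tool pointing down it reaches from about 0.35 to 0.775 m from the base axis. Payload 7.3 kg.
Tool frame: the origin (TCP) lies at the centre of the arm's flange, where the gripper is bolted on; the fingertips stand 178 mm ahead of it and the grasp point (between the pads) lies 159 mm ahead of it; z points along the fingers, y is the line along which they close (so a half turn about z gives the same grasp; the last joint's range is limited). The gripper opens to 92 mm and grips with 3 to 60 N. Pads are 19 mm wide; open, the fingers measure 130 mm over their backs; the gripper's body (75 mm by 190 mm) begins 47 mm behind the grasp point.
Start: joints at [0.959, 0.342, 1.524, -0, 1.275, -0.146], TCP at [0.236, 0.469, 0.405] pointing down, gripper open.
Joint ranges: [-2.53, 2.53], [-0.77, 2.02], [0.04, 2.7], [-1, 4.14], [0.28, 2.66], [-3.11, 3.11]. Speed limits (rad/s): [2.57, 2.57, 3.14, 3.14, 3.14, 3.14].

### API

Orientations are given as [roll, pitch, yaw] about the fixed x, y, z axes, in that order (R = Rz(yaw) Ry(pitch) Rx(roll)).
In Python, from cell import telemetry, vision, ticket gives the robot as it stands.
- The arm moves only by the shell command python3 -m crank 'ROWS' [FORCE]. ROWS is JSON, a list of rows, each a list of 5 numbers: the gripper command: -1 is shut, 1 is fully open, values between are in proportion, then the shift along the tool's x, y, z in mm, then the turn about the tool's z in rad. In form: [[fingers, dx, dy, dz, roll], ...]. A call has 1 to 12 rows; each row is the pose to reach, as a shift and turn from the pose commanded when the call began, along the tool's axes at that moment; what a row does not reach only later rows make up. A row lasts 1/12 s, in which the tool goes at most 41.7 mm and 7.16 degrees, less where a joint would pass 70% of its speed; a pose out of reach is approached as far as the arm can. A call with a gripper value outside its range is refused whole. The fingers move at their own pace and stop on an object; FORCE is the grip in N (left out, the last holds). Time passes only in rows, so rows that repeat a pose let the fingers close. It gives the time, the measured TCP pose, the force, the opening and the grip force at its end, in the units of the state.
- telemetry.observe(): the state, without advancing time (a new reading comes with each control period).
- vision.read_camera(name): name is "scene" or "side" or "wrist"; returns (picture, depth): 480x640x3 uint8, red, green, blue; 480x640 float32, m along the optical axis (not along the pixel's ray), 0 where there is no reading.
- vision.get_calibration(name): a dict with "camera_matrix" (3x3 intrinsics, pixels), "rvec" (rotation vector, rad) and "tvec" (3), from world to camera coordinates, as OpenCV has them. Camera axes: x right, y down, z forward; pixel columns grow to the right and rows downward; lengths in m; the calibration is good to about 2 mm. A picture is of the moment at which its call begins: read the wrist's pose just before it. get_calibration takes no time and is no camera call; for the wrist camera it gives the pose at the moment of the call.
- ticket.hand_in(): hands the job in; it is judged then, once.
The state is a dict: "time": time; "qpos": joint angles; "qvel": joint speeds; "joint_efforts": joint torques, N m; "tool_pos": TCP position; "tool_rot": TCP orientation; "contact_force": force on the tool from outside, world axes, zero at the start; "torque": the same for the moment, N m; "opening": finger opening in m; "grip_force": force on a finger pad.
Only numpy, scipy, OpenCV 4.12 (cv2) and the standard library are available. Lean on these libraries where they do the work, as an engineer would, in place of code of your own. Each camera call takes 0.05 s, during which the arm holds its last target. There are 200 camera calls.

## Working session

There is one attempt and no reset: what is moved stays moved. The work goes in short steps, Python scripts to look and compute and a shell command to move; the robot and the scene stay as the last step left them, time stands still between calls to the robot, and variables do not carry over. Pictures are saved under pics/ and viewed, at most 10 in all, crops included, and the job is handed in when it is done.

```bash
mkdir -p pics; ls
cat > h.py <<'E'
import numpy as np, cv2
from cell import telemetry, vision, ticket
def cam(n):
    c=vision.get_calibration(n); im,d=vision.read_camera(n)
    return im,d,c
def cloud(d,c):
    K=np.array(c["camera_matrix"]);R=cv2.Rodrigues(np.array(c["rvec"],float))[0];t=np.array(c["tvec"],float).ravel()
    v,u=np.mgrid[:d.shape[0],:d.shape[1]]
    P=np.stack([(u-K[0,2])/K[0,0]*d,(v-K[1,2])/K[1,1]*d,d],-1)
    W=(P-t)@R
    W[d<=0]=np.nan
    return W
def proj(p,c):
    return cv2.projectPoints(np.array(p,float).reshape(-1,3),np.array(c["rvec"],float),np.array(c["tvec"],float),np.array(c["camera_matrix"],float),None)[0].reshape(-1,2)
E
python3 - <<'E'
from h import *
s=telemetry.observe();print(s)
out=[]
for n in ["scene","side"]:
    im,d,c=cam(n);np.savez(f"{n}0.npz",im=im,d=d,**{k:np.array(v) for k,v in c.items()})
    cv2.imwrite(f"pics/{n}0.png",im[:,:,::-1]); print(n,c)
E
```

```text
pics
{'time': 0.0, 'qpos': array([ 9.59013295e-01,  3.42736836e-01,  1.52495388e+00,  6.37191182e-06,
        1.27537098e+00, -1.46018844e-01]), 'qvel': array([ 0.00111736,  0.0013549 , -0.00063523, -0.00080243,  0.00124384,
       -0.00019756]), 'joint_efforts': array([ 4.00358276e-04, -4.31237805e+01, -2.44218779e+01,  7.20829703e-02,
        5.61530620e-02, -1.64048947e-04]), 'tool_pos': array([0.23570459, 0.46899087, 0.40405946]), 'tool_rot': array([-3.14014013e+00, -2.19775244e-04,  2.67582645e+00]), 'contact_force': array([-0.02340001,  0.44343776,  0.02781891]), 'torque': array([ 0.02656661,  0.00729288, -0.05784253]), 'grip_force': 0.0, 'opening': 0.09159415568973651}
scene {'camera_matrix': array([[530.63763265,   0.        , 315.29804979],
       [  0.        , 530.63763265, 242.10741006],
       [  0.        ,   0.        ,   1.        ]]), 'rvec': array([ 1.97701848,  1.02440711, -0.57059152]), 'tvec': array([-0.38275731, -0.17196914,  1.23465502])}
side {'camera_matrix': array([[597.13692216,   0.        , 320.74491885],
       [  0.        , 597.13692216, 235.3731684 ],
       [  0.        ,   0.        ,   1.        ]]), 'rvec': array([ 2.29114906, -0.53969417,  0.21612057]), 'tvec': array([-0.45033514,  0.26539559,  1.04186917])}
```

View pics/scene0.png

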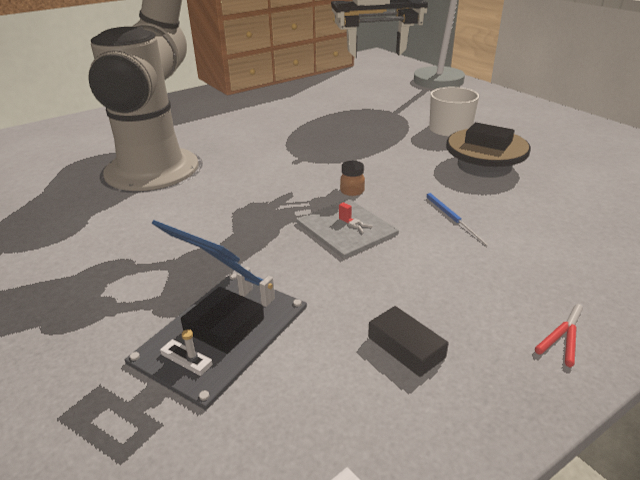

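View pics/side0.png

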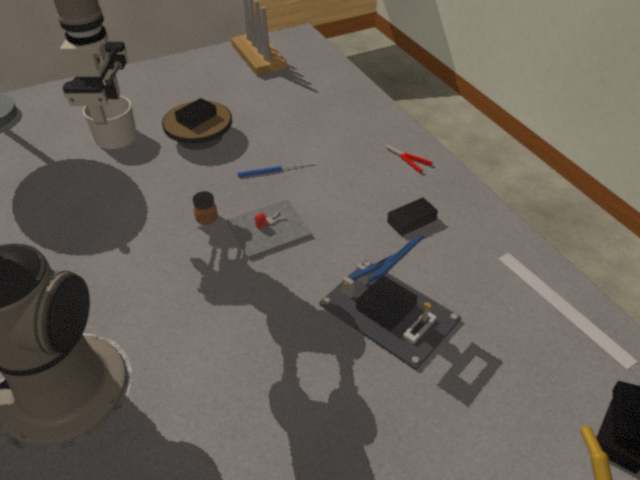

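The scene picture shows the fixture around (215,335), with its pin and brass head at (187,335) and the blue bar raised at about (200,240). The red clip handle is at (346,212) on the pad, the jar at (352,178), the brick at (408,340) and the pick at (455,215). The side picture shows the pin head at (427,306), the clip at (262,220) and the pad corners around (310,235).

```bash
cat >> h.py <<'E'
def rect(m,W):
    P=W[m][:,:2]*1000; P=P[~np.isnan(P).any(1)]
    return cv2.minAreaRect(P.astype(np.float32)),len(P)
def biggest(m):
    n,l,s,_=cv2.connectedComponentsWithStats(m.astype(np.uint8)); return l==1+np.argmax(s[1:,4])
E
python3 - <<'E'
from h import *
for n in ["scene","side"]:
    z=np.load(n+"0.npz");im=z["im"].astype(int);d=z["d"];W=cloud(d,z)
    hsv=cv2.cvtColor(z["im"],cv2.COLOR_RGB2HSV).astype(int);Z=W[...,2]
    bench=(np.abs(Z)<.02)&(hsv[...,1]<40)
    print(n,"depth ok",(d>0).mean(),"bench z",np.nanpercentile(Z[bench],[5,50,95]))
    box={"scene":(100,230,320,420),"side":(310,230,480,370)}[n]
    roi=np.zeros(d.shape,bool);roi[box[1]:box[3],box[0]:box[2]]=1
    m=roi&(Z>.006)&(Z<.014);m=biggest(cv2.morphologyEx(m.astype(np.uint8),cv2.MORPH_OPEN,np.ones((3,3))));print("plate",rect(m,W))
    m=roi&(Z>.036)&(Z<.042)&(im.max(-1)<70);m=biggest(m);print("block",rect(m,W),np.nanmedian(Z[m]))
    blue=(hsv[...,0]>95)&(hsv[...,0]<130)&(hsv[...,1]>100)
    b=blue.copy();b[:, :]&=True
    b=b&(Z>.03);print("bar n",b.sum()); P=W[b]; print(np.nanmin(P,0),np.nanmax(P,0))
    red=((hsv[...,0]<6)|(hsv[...,0]>172))&(hsv[...,1]>150)
    pb={"scene":(290,190,400,260),"side":(220,195,320,260)}[n]
    r2=np.zeros(d.shape,bool);r2[pb[1]:pb[3],pb[0]:pb[2]]=1
    m=biggest(red&r2);print("red",m.sum(),rect(m,W),np.nanpercentile(Z[m],[5,50,95]))
    t=m&(Z>.036);print("redtop",rect(t,W))
    m=r2&(Z>.007)&(Z<.0125)&~red;print("pad",rect(biggest(m),W))
    yel=roi&(hsv[...,0]>12)&(hsv[...,0]<30)&(hsv[...,1]>110)
    if yel.any():
        nn,l,s,ce=cv2.connectedComponentsWithStats(yel.astype(np.uint8))
        for i in range(1,nn):
            if s[i,4]>5: print("brass",ce[i],s[i],np.nanmedian(W[l==i],0))
E
```

```text
scene depth ok 0.9959244791666667 bench z [-0.00281235 -0.00102046  0.00774357]
plate (((593.8775024414062, -110.35493469238281), (152.21566772460938, 231.23562622070312), 22.716533660888672), 6307)
block (((590.9768676757812, -103.22509765625), (85.94549560546875, 85.64512634277344), 22.956018447875977), 2266) 0.03771891110670486
bar n 83
[ 0.53788096 -0.1575009   0.04752908] [ 0.64425953 -0.02689818  0.18575493]
red 39 (((462.6444396972656, 214.5780487060547), (22.077640533447266, 12.345763206481934), 8.392696380615234), 39) [0.03863916 0.04072746 0.04182407]
redtop (((462.6444396972656, 214.5780487060547), (22.077640533447266, 12.345763206481934), 8.392696380615234), 39)
pad (((475.9222106933594, 208.20706176757812), (152.81019592285156, 132.76556396484375), 1.3374186754226685), 2617)
brass [269.6 285.6] [268 284   4   4  15] [ 0.58855368 -0.02205137  0.04461012]
brass [187.01041667 333.75      ] [182 329  11  11  96] [ 0.63263927 -0.16938868  0.0640373 ]
side depth ok 0.996103515625 bench z [-0.00235745  0.00070888  0.00515426]
plate (((592.8029174804688, -112.98587036132812), (154.093017578125, 230.7924041748047), 22.602458953857422), 3907)
block (((588.4805297851562, -106.34630584716797), (88.12425231933594, 85.69084167480469), 22.613746643066406), 1448) 0.03937139653422699
bar n 611
[-0.07608986 -0.54279161  0.03530453] [0.83918921 0.46862422 0.40325096]
red 127 (((462.7455139160156, 212.612548828125), (27.280935287475586, 17.42698097229004), 7.252286911010742), 126) [0.01591582 0.03318273 0.04475379]
redtop (((459.5151062011719, 212.98684692382812), (20.975683212280273, 15.710638999938965), 8.474770545959473), 56)
pad (((474.7575988769531, 205.47238159179688), (151.595703125, 136.25253295898438), 1.0093892812728882), 2140)
brass [345.5 284. ] [344 283   4   3   8] [ 0.53266174 -0.04627664  0.04552416]
brass [426.76086957 305.56521739] [423 302   8   8  46] [ 0.63153216 -0.1731457   0.06582185]
```

```bash
cat >> h.py <<'E'
from scipy.spatial.transform import Rotation as Ro
def tool():
    s=telemetry.observe(); return np.array(s["tool_pos"]),Ro.from_euler("xyz",s["tool_rot"]).as_matrix(),s
def togo(p,yaw):   # shift (mm, tool axes) and turn to reach TCP p (m), yaw
    t,R,s=tool(); dy=(s["tool_rot"][2]-yaw+np.pi)%(2*np.pi)-np.pi   # +tool-z turn lowers yaw
    return np.round(R.T@(np.array(p)-t)*1000,1),round(dy,3)
E
python3 - <<'E'
from h import *
t,R,s=tool();c=vision.get_calibration("wrist");Rc=cv2.Rodrigues(np.array(c["rvec"],float))[0]
pc=-Rc.T@np.array(c["tvec"]).ravel()
print("cam in tool",R.T@(pc-t)*1000,"axes in tool\n",(R.T@Rc.T).round(3),c["camera_matrix"])
z=np.load("scene0.npz");W=cloud(z["d"],z);hsv=cv2.cvtColor(z["im"],cv2.COLOR_RGB2HSV).astype(int);Z=W[...,2]
# prongs: light pixels right of handle
for n,(u0,v0,u1,v1) in {"scene":(348,216,376,236),"side":(268,205,292,228)}.items():
    z=np.load(n+"0.npz");W=cloud(z["d"],z);im=z["im"].astype(int)
    sub=im[v0:v1,u0:u1];m=(sub.min(-1)>170);print(n,m.sum(),np.nanmedian(W[v0:v1,u0:u1][m],0) if m.any() else sub.max())
W=cloud(np.load("scene0.npz")["d"],np.load("scene0.npz"));
for nm,(u,v) in dict(jarlid=(352,168),brick=(408,335),pick=(445,208)).items(): print(nm,W[v,u])
fx=np.array([.5933,-.1116]);x=np.array([np.cos(.395),np.sin(.395)]);y=np.array([-x[1],x[0]])
b=(hsv[...,0]>95)&(hsv[...,0]<130)&(hsv[...,1]>80);b[:200]=0;b[290:]=0;b[:,300:]=0
P=W[b];q=P[:,:2]-fx;Y=q@y-.085;ang=np.arctan2(P[:,2]-.043,-Y);r=np.hypot(Y,P[:,2]-.043)
print(len(P),"bar angle",np.nanpercentile(ang[r>.06],[10,50,90]),np.nanmax(r))
z0=0.178+.2
for dp in [0,np.pi]: print("yaw",.395+dp,togo([.56,-.034,.42],.395+dp))
E
```

```text
cam in tool [65.23758717  0.28249493 20.61004613] axes in tool
 [[ 0.001 -0.969 -0.246]
 [ 1.     0.001 -0.   ]
 [ 0.    -0.246  0.969]] [[335.30789504   0.         324.19811983]
 [  0.         335.30789504 241.16542071]
 [  0.           0.           1.        ]]
scene 27 [0.48393625 0.22177641 0.01455475]
side 0 153
jarlid [0.37573814 0.298492   0.05943474]
brick [0.77704848 0.08384154 0.03123057]
pick [0.54380037 0.39882629 0.00926524]
613 bar angle [0.90435092 0.91764916 0.93338433] 0.17802142812318464
yaw 0.395 (array([-515.6, -303.8,  -15.5]), np.float64(2.281))
yaw 3.536592653589793 (array([-515.6, -303.8,  -15.5]), np.float64(-0.861))
```

```bash
python3 -c "
from h import *
print(togo([.5894,-.1024,.404],1.966))"
```

```text
(array([-5.726e+02, -3.517e+02,  5.000e-01]), np.float64(0.71))
```

```bash
python3 -m crank '[[-1,-573,-352,0,0.71],[-1,-573,-352,0,0.71],[-1,-573,-352,0,0.71],[-1,-573,-352,0,0.71],[-1,-573,-352,0,0.71],[-1,-573,-352,0,0.71],[-1,-573,-352,0,0.71],[-1,-573,-352,0,0.71],[-1,-573,-352,0,0.71],[-1,-573,-352,0,0.71],[-1,-573,-352,0,0.71],[-1,-573,-352,0,0.71]]' 20
python3 -c "
from h import *
print(togo([.5894,-.1024,.404],1.966))"
```

```text
time: 1.1
tool_pos: [0.4994, 0.0418, 0.4045]
tool_rot: [-3.141, -0.0, 1.965]
contact_force: [2.7, 1.3, -0.7]
opening: 0.0164
grip_force: 0.0
(array([-167.7,   27.6,    0.4]), np.float64(-0.001))
```

```bash
python3 -m crank '[[-1,-168,28,0,0],[-1,-168,28,0,0],[-1,-168,28,0,0],[-1,-168,28,0,0],[-1,-168,28,0,0],[-1,-168,28,15,0],[-1,-168,28,30,0],[-1,-168,28,40,0],[-1,-168,28,50,0],[-1,-168,28,55,0],[-1,-168,28,60,0],[-1,-168,28,60,0]]'
python3 - <<'E'
from h import *
t,R,s=tool();print(t,s["opening"],s["contact_force"])
im,d,c=cam("side");cv2.imwrite("pics/side1.png",cv2.resize(im[180:400,270:520,::-1],None,fx=3,fy=2.7))
E
```

```text
time: 2.1
tool_pos: [0.5893, -0.1001, 0.344]
tool_rot: [-3.141, -0.001, 1.966]
contact_force: [-0.8, 0.4, -0.4]
opening: 0.0003
grip_force: 0.0
[ 0.58925779 -0.10005574  0.34398911] 0.00028293385742568224 [-0.76195476  0.38739107 -0.38835085]
```

View pics/side1.png

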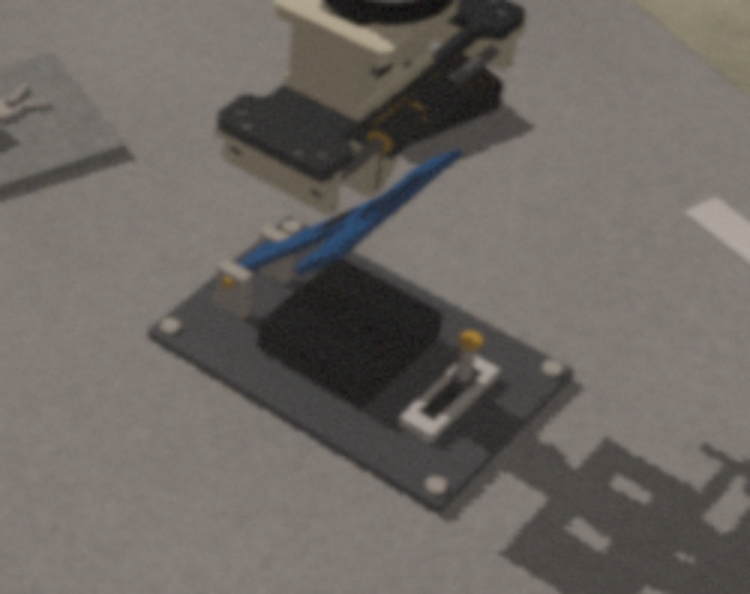

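The crop shows the closed fingers (about 375,165) over the raised blue bar, its free end clear of the gripper body. The pin's brass head is at (470,340). Now I press the bar down.

```bash
python3 -m crank '[[-1,-2,0,8,0],[-1,-5,0,18,0],[-1,-9,0,28,0],[-1,-12,0,38,0],[-1,-15,0,48,0],[-1,-18,0,58,0],[-1,-21,0,68,0],[-1,-23,0,78,0],[-1,-25,0,88,0],[-1,-27,0,98,0],[-1,-27,0,106,0],[-1,-27,0,112,0]]' 
python3 -m crank '[[-1,0,0,2,0],[-1,0,0,4,0],[-1,0,0,5,0],[-1,0,0,5,0]]'
```

```text
time: 3.15
tool_pos: [0.5996, -0.1253, 0.2314]
tool_rot: [-3.141, -0.001, 1.966]
contact_force: [-0.3, -0.5, 1.1]
opening: 0.0004
grip_force: 0.3
time: 3.48
tool_pos: [0.5998, -0.1252, 0.2278]
tool_rot: [3.141, 0.0, 1.966]
contact_force: [-0.2, 0.4, 0.7]
opening: 0.0008
grip_force: 0.0
```

```bash
python3 -m crank '[[-1,0,0,1,0],[-1,0,0,2,0],[-1,0,0,3,0],[-1,0,0,3.5,0],[-1,0,0,4,0],[-1,0,0,4,0]]'
```

```text
time: 3.98
tool_pos: [0.5999, -0.1253, 0.2243]
tool_rot: [3.141, 0.0, 1.966]
contact_force: [-0.0, -0.7, 4.9]
opening: 0.0003
grip_force: 2.0
```

```bash
python3 -m crank '[[-1,0,0,0.5,0],[-1,0,0,1,0],[-1,0,0,1,0]]'; python3 -m crank '[[-1,0,0,0.7,0],[-1,0,0,0.7,0],[-1,0,0,-30,0],[-1,0,0,-60,0],[-1,0,0,-90,0],[-1,0,0,-120,0],[-1,0,0,-120,0]]'
python3 - <<'E'
from h import *
im,d,c=cam("scene");np.savez("scene1.npz",im=im,d=d,**{k:np.array(v) for k,v in c.items()})
im,d,c=cam("wrist");np.savez("wrist1.npz",im=im,d=d,**{k:np.array(v) for k,v in c.items()})
cv2.imwrite("pics/w1.png",im[:,:,::-1])
W=cloud(d,c);hsv=cv2.cvtColor(im,cv2.COLOR_RGB2HSV).astype(int)
b=(hsv[...,0]>95)&(hsv[...,0]<130)&(hsv[...,1]>100)
print("bar z",np.nanpercentile(W[b][:,2],[5,25,50,75,95]))
print(togo([.4626,.2137,.404],.147+np.pi),togo([.4626,.2137,.404],.147))
E
```

```text
time: 4.23
tool_pos: [0.5999, -0.1253, 0.2241]
tool_rot: [3.141, 0.001, 1.966]
contact_force: [-3.1, -0.4, 11.6]
opening: 0.0007
grip_force: 5.2
time: 4.82
tool_pos: [0.6008, -0.1256, 0.3493]
tool_rot: [3.133, 0.007, 1.966]
contact_force: [0.9, -0.2, 0.7]
opening: 0.0004
grip_force: 0.0
bar z [0.04381615 0.04495517 0.04551875 0.04611372 0.04783334]
(array([365.6,   3.9, -60.8]), np.float64(-1.323)) (array([365.6,   3.9, -60.8]), np.float64(1.819))
```

View pics/w1.png

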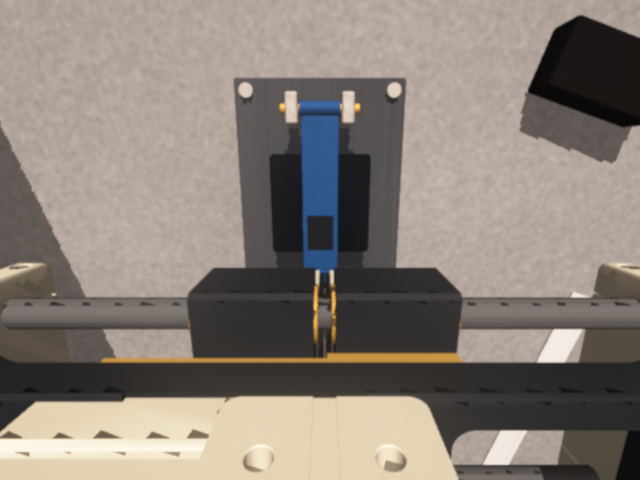

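The wrist picture shows the bar closed over the block: hinge at (320,107), rubber patch at (320,232), and the end plate hidden behind the fingers. Next I move behind the clip to look at it.

```bash
python3 -c "
from h import *
print(togo([.364,.199,.345],.147))"
python3 -m crank '[[-1,391,94,5,1.82],[-1,391,94,5,1.82],[-1,391,94,5,1.82],[-1,391,94,5,1.82],[-1,391,94,5,1.82],[-1,391,94,5,1.82],[-1,391,94,5,1.82],[-1,391,94,5,1.82],[-1,391,94,5,1.82],[-1,391,94,5,1.82],[-1,391,94,5,1.82],[-1,391,94,5,1.82]]'
python3 -c "
from h import *
print(togo([.364,.199,.345],.147))"
```

```text
(array([390.1, -92.8,  -2. ]), np.float64(1.819))
time: 5.92
tool_pos: [0.5345, 0.275, 0.3353]
tool_rot: [-3.14, 0.003, 0.538]
contact_force: [0.6, -1.0, -0.5]
opening: 0.0005
grip_force: 0.0
(array([-185.4,  -22. ,   -9. ]), np.float64(0.391))
```

```bash
python3 -m crank '[[0,-185,-22,-9,0.39],[0,-185,-22,-9,0.39],[0,-185,-22,-9,0.39],[0,-185,-22,-9,0.39],[0,-185,-22,-9,0.39],[0,-185,-22,-9,0.39],[0,-185,-22,-9,0.39],[0,-185,-22,-9,0.39]]'
python3 - <<'E'
from h import *
t,R,s=tool();print(t,s["tool_rot"],s["qpos"].round(2))
im,d,c=cam("wrist");np.savez("wrist2.npz",im=im,d=d,**{k:np.array(v) for k,v in c.items()})
cv2.imwrite("pics/w2.png",im[:,:,::-1])
W=cloud(d,c);hsv=cv2.cvtColor(im,cv2.COLOR_RGB2HSV).astype(int);Z=W[...,2]
red=((hsv[...,0]<6)|(hsv[...,0]>172))&(hsv[...,1]>150)
m=biggest(red);t=m&(Z>.036);print(rect(t,W),np.nanmedian(Z[t]))
pad=(Z>.006)&(Z<.013);print("pad z",np.nanmedian(Z[pad]))
E
```

```text
time: 6.58
tool_pos: [0.3666, 0.1958, 0.3462]
tool_rot: [-3.142, 0.0, 0.149]
contact_force: [0.5, -0.0, -0.4]
opening: 0.0451
grip_force: 0.0
[0.36663191 0.19579607 0.34624014] [-3.14153542e+00  1.46263177e-04  1.49228311e-01] [0.31 0.21 1.89 0.   1.04 1.73]
(((460.0091247558594, 214.4290771484375), (21.76181411743164, 13.215410232543945), 11.826276779174805), 469) 0.041310682952339986
pad z 0.009451607049640804
```

View pics/w2.png

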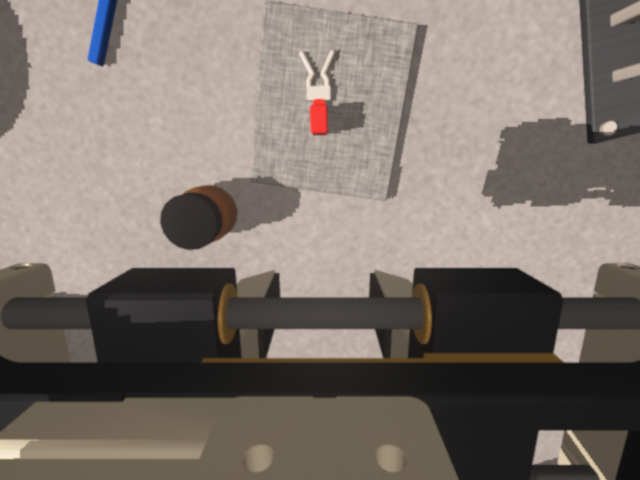

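The wrist picture shows the clip flat on the pad, with its red handle at (319,117), bow at (318,92), and prong tips at (303,53) and (333,53). The jar is at (195,218), clear of the grasp.

```bash
cat >> h.py <<'E'
def onplane(uv,c,z):
    K=np.array(c["camera_matrix"]);R=cv2.Rodrigues(np.array(c["rvec"],float))[0];t=np.array(c["tvec"],float).ravel()
    uv=np.atleast_2d(uv).astype(float);r=np.c_[(uv[:,0]-K[0,2])/K[0,0],(uv[:,1]-K[1,2])/K[1,1],np.ones(len(uv))]@R
    o=-R.T@t;return o+r*((z-o[2])/r[:,2])[:,None]
E
python3 - <<'E'
from h import *
z=np.load("wrist2.npz");im=z["im"].astype(int)
hsv=cv2.cvtColor(z["im"],cv2.COLOR_RGB2HSV).astype(int)
red=biggest(((hsv[...,0]<6)|(hsv[...,0]>172))&(hsv[...,1]>150))
Z=cloud(z["d"],z)[...,2];v,u=np.nonzero(red&(Z>.036));P=onplane(np.c_[u,v],z,.042)*1000
hb=np.array(cv2.minAreaRect(P[:,:2].astype(np.float32))[0]);print("handle",hb,cv2.minAreaRect(P[:,:2].astype(np.float32)))
a=im[45:104,290:350];m=(a.min(-1)>185);m=biggest(m);v,u=np.nonzero(m)
Q=onplane(np.c_[u+290,v+45],z,.0155)[:,:2]*1000
print(len(Q)); 
q=Q-hb;r=np.hypot(*q.T);th=np.arctan2(q[:,1],q[:,0])
for lo,hi in [(12,28),(30,45),(45,60)]:
    k=(r>lo)&(r<hi)
    if k.any(): print(lo,hi,k.sum(),"mid ang",(th[k].min()+th[k].max())/2, th[k].mean(),"r max",r.max())
E
```

```text
handle [459.77603149 214.35124207] ((459.7760314941406, 214.3512420654297), (21.654083251953125, 13.13260269165039), 11.751954078674316)
526
12 28 223 mid ang 0.18705105215467918 0.1859529512360178 r max 57.73441286861664
30 45 138 mid ang 0.1889998058372402 0.20200375108074686 r max 57.73441286861664
45 60 112 mid ang 0.1971164859947817 0.21569219158866687 r max 57.73441286861664
```

```bash
python3 -c "
from h import *
print(togo([.4605,.2142,.191],.2))"
```

```text
(array([ 95.4,  -4.2, 155.2]), np.float64(-0.051))
```

```bash
python3 -m crank '[[0,40,-4,10,-0.05],[0,80,-4,30,-0.05],[0,95.5,-4,60,-0.05],[0,95.5,-4,95,-0.05],[0,95.5,-4,120,-0.05],[0,95.5,-4,140,-0.05],[0,95.5,-4,150,-0.05],[0,95.5,-4,155,-0.05],[0,95.5,-4,155,-0.05],[0,95.5,-4,155,-0.05],[0,95.5,-4,155,-0.05]]'
python3 -c "
from h import *
print(togo([.4605,.2142,.191],.2))"
```

```text
time: 7.55
tool_pos: [0.4605, 0.214, 0.1929]
tool_rot: [-3.141, -0.003, 0.199]
contact_force: [0.7, -0.3, -0.3]
opening: 0.0456
grip_force: 0.0
(array([ 0.1, -0.1,  1.9]), np.float64(-0.001))
```

```bash
python3 -m crank '[[-1,0,0,1,0],[-1,0,0,1,0],[-1,0,0,1,0],[-1,0,0,1,0],[-1,0,0,1,0],[-1,0,0,1,0]]' 40; python3 -m crank '[[-1,0,0,-10,0],[-1,0,0,-40,0],[-1,0,0,-80,0],[-1,0,0,-120,0],[-1,0,0,-120,0],[-1,0,0,-120,0]]'
python3 -c "
from h import *
f=np.array([593.3,-111.6]);x=np.array([np.cos(.395),np.sin(.395)]);p=np.array([632,-171.2])
print(togo(np.r_[(p-x*110)/1000,.34],.395), (p-x*110))"
```

```text
time: 8.05
tool_pos: [0.4599, 0.2138, 0.1909]
tool_rot: [-3.142, -0.0, 0.199]
contact_force: [-1.1, 0.3, 1.2]
opening: 0.0133
grip_force: 40.0
time: 8.55
tool_pos: [0.4602, 0.2139, 0.3136]
tool_rot: [-3.141, -0.006, 0.199]
contact_force: [-0.1, -0.0, -1.1]
opening: 0.0136
grip_force: 40.0
(array([-15.7, 432.9, -26.7]), np.float64(-0.196)) [ 530.47037792 -213.52890077]
```

```bash
python3 -m crank '[[-1,-4,40,-20,-0.1],[-1,-15,433,-20,-0.2],[-1,-15,433,-20,-0.2],[-1,-15,433,-20,-0.2],[-1,-15,433,-20,-0.2],[-1,-15,433,-20,-0.2],[-1,-15,433,-20,-0.2],[-1,-15,433,-10,-0.2],[-1,-15,433,0,-0.2],[-1,-15,433,12,-0.2],[-1,-15,433,24,-0.2],[-1,-15,433,24,-0.2]]'; python3 -m crank '[[-1,0,0,0,0],[-1,0,0,0,0],[-1,0,0,0,0]]'
python3 - <<'E'
from h import *
t,R,s=tool();print(t,s["tool_rot"],s["qpos"].round(2),s["contact_force"])
im,d,c=cam("wrist");np.savez("wrist3.npz",im=im,d=d,**{k:np.array(v) for k,v in c.items()})
cv2.imwrite("pics/w3.png",im[:,:,::-1])
E
```

```text
time: 9.55
tool_pos: [0.5298, -0.2179, 0.2815]
tool_rot: [-3.137, 0.005, 0.395]
contact_force: [-1.5, 1.2, -1.2]
opening: 0.0136
grip_force: 40.0
time: 9.8
tool_pos: [0.5309, -0.2124, 0.2869]
tool_rot: [-3.141, -0.0, 0.401]
contact_force: [0.0, 0.9, -1.4]
opening: 0.0138
grip_force: 40.0
[ 0.53088282 -0.21241635  0.28693488] [-3.14110437e+00 -6.37917705e-05  4.00564055e-01] [-0.51  0.54  1.55  0.    1.05  0.66] [ 0.00260775  0.89373331 -1.36669233]
```

View pics/w3.png

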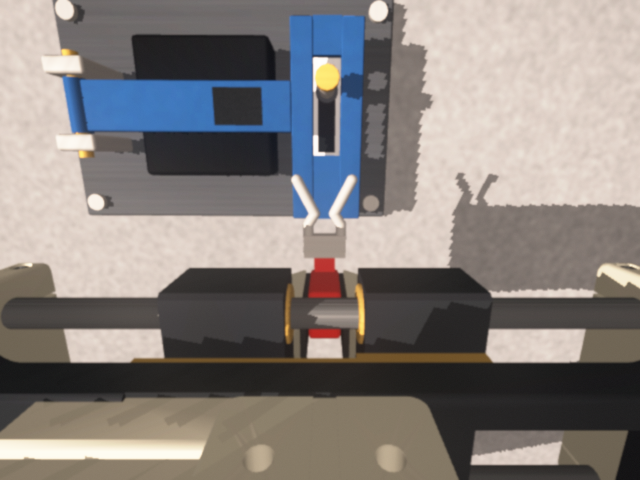

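The wrist picture shows the brass head at (327,77) inside the end plate slot. The held clip has its mouth toward the pin (prong tips at (296,180) and (352,180)), and the bow is at (324,240).

Run:
```python
from h import *
z=np.load("wrist3.npz");im=z["im"].astype(int);hsv=cv2.cvtColor(z["im"],cv2.COLOR_RGB2HSV).astype(int)
t=np.array([.53088,-.21242,.28693]);R=Ro.from_euler("xyz",[-3.1411,0,.40056]).as_matrix()
T=lambda P:((P-t)@R*1000)
y=(hsv[...,0]>20)&(hsv[...,0]<35)&(hsv[...,1]>120);y[:,:290]=0;y[:,360:]=0;y[120:]=0
y=biggest(y);cn=cv2.findContours(y.astype(np.uint8),0,1)[0][0];(u,v),r=cv2.minEnclosingCircle(cn)
print("head",u,v,r,"world",onplane([[u,v]],z,.066)*1000,"tool",T(onplane([[u,v]],z,.066)))
# blue end plate + bar orientation at z .046
b=(hsv[...,0]>95)&(hsv[...,0]<130)&(hsv[...,1]>120)
vv,uu=np.nonzero(b&(np.arange(640)[None]>275)&(np.arange(480)[:,None]<215));
def edge(cols_or_rows):pass
# left & right edges of end plate per row (rows 20-75,140-170)
for name,rows in {"L":list(range(22,72))+list(range(138,172)),"R":range(22,172)}.items():
    pts=[]
    for r_ in rows:
        c_=np.nonzero(b[r_,292-30:375])[0]+262
        if name=="R": pts.append((c_.max()+.5,r_))
        elif not(75<r_<136): pts.append((np.nonzero(b[r_,280:375])[0].min()+279.5,r_))
    P=onplane(pts,z,.046)[:,:2]*1000;vx,vy,x0,y0=cv2.fitLine(P.astype(np.float32),cv2.DIST_HUBER,0,.01,.01).ravel()
    a=np.arctan2(vy,vx)%np.pi;rx=np.array([np.cos(a),np.sin(a)]);print(name,"dir",a,"pt",x0,y0)
# long bar edges
for nm,f in {"top":min,"bot":max}.items():
    pts=[(c_,f(np.nonzero(b[60:150,c_])[0])+60+(.5 if nm=="bot" else -.5)) for c_ in range(110,285)]
    P=onplane(pts,z,.046)[:,:2]*1000;vx,vy,x0,y0=cv2.fitLine(P.astype(np.float32),cv2.DIST_HUBER,0,.01,.01).ravel()
    print(nm,"bar dir-90",np.arctan2(vy,vx)%np.pi-np.pi/2,x0,y0)
# clip: bright pixels in rows 172-222, plane z= t-.181+.0055
h=(im.min(-1)>170)&(hsv[...,1]<45);h[:172]=0;h[225:]=0;h[:,:285]=0;h[:,365:]=0
h=biggest(h)
for r_ in range(178,222,6):
    c_=np.nonzero(h[r_])[0]
    if len(c_): print(r_,c_.min(),c_.max(),T(onplane([[c_.min()-.5,r_],[c_.max()+.5,r_]],z,t[2]-.181+.003)).round(1)[:,:2].tolist())
bow=(np.abs(im-im.mean(-1,keepdims=True)).max(-1)<12)&(im.mean(-1)>110);
for r_ in (228,236,244,252):
    c_=np.nonzero(im[r_,295:355].min(-1)>90)[0]+295;print(r_,c_.min(),c_.max(),T(onplane([[c_.min()-.5,r_],[c_.max()+.5,r_]],z,t[2]-.181+.006)).round(1)[:,:2].tolist())
```

```text
head 326.8589782714844 76.42308044433594 12.606325149536133 world [[ 631.51911661 -171.5367579    66.        ]] tool [[108.61457266   1.70442452 220.92918712]]
L dir 0.39531818 pt 618.6329 -153.0372
R dir 0.39817366 pt 632.81726 -194.43335
top bar dir-90 0.4017322 612.4341 -120.173
bot bar dir-90 0.3906467 574.99493 -109.33618
178 292 298 [[56.5, -14.8], [56.5, -11.6]]
184 293 301 [[53.7, -14.4], [53.7, -10.2]]
190 296 304 [[51.0, -13.1], [51.0, -8.9]]
196 299 307 [[48.2, -11.7], [48.2, -7.5]]
202 302 310 [[45.4, -10.4], [45.4, -6.1]]
208 306 314 [[42.5, -8.5], [42.5, -4.3]]
214 308 316 [[39.6, -7.6], [39.7, -3.3]]
220 285 313 [[36.7, -18.6], [36.8, -4.8]]
228 295 354 [[33.5, -13.7], [33.5, 14.6]]
236 295 354 [[29.6, -13.7], [29.7, 14.7]]
244 295 354 [[25.7, -13.8], [25.7, 14.8]]
252 295 354 [[21.7, -13.9], [21.8, 14.8]]
```

Run:
```python
from h import *
z=np.load("wrist3.npz");im=z["im"].astype(int);hsv=cv2.cvtColor(z["im"],cv2.COLOR_RGB2HSV).astype(int)
t=np.array([.53088,-.21242,.28693]);R=Ro.from_euler("xyz",[-3.1411,0,.40056]).as_matrix()
T=lambda P:((P-t)@R*1000)
h=(im.min(-1)>165)&(hsv[...,1]<45)
for r_ in range(176,220,4):
    c_=np.nonzero(h[r_,285:325])[0]+285; e=np.nonzero(h[r_,325:362])[0]+325
    if len(c_) and len(e):
        P=T(onplane([[c_.min()-.5,r_],[c_.max()+.5,r_],[e.min()-.5,r_],[e.max()+.5,r_]],z,t[2]-.181+.003));print(r_,P[:,0].mean().round(1),P[:,1].round(1),"mid",P[:,1].mean().round(2))
g=(hsv[...,1]<40)&(im.min(-1)>95)
for r_ in (232,238,244,250):
    c_=np.nonzero(g[r_,290:360])[0]+290; l=hsv[r_,296:352]; print(r_,im[r_,300:350:3].mean(-1).astype(int).tolist(),[i for i in (c_.min(),c_.max())])
```

```text
176 57.4 [-14.3 -12.   11.   13.8] mid -0.38
180 55.6 [-15.3 -11.1   9.7  14.3] mid -0.61
184 53.7 [-14.4 -10.2   8.8  13.4] mid -0.61
188 51.9 [-13.5  -9.3   7.9  12.5] mid -0.61
192 50.0 [-12.6  -8.4   7.   11.6] mid -0.61
196 48.2 [-11.7  -7.    6.1  10.7] mid -0.49
200 46.3 [-10.8  -6.1   5.1   9.8] mid -0.49
204 44.4 [-9.9 -5.2  4.2  8.9] mid -0.49
208 42.5 [-8.5 -4.3  3.3  7.5] mid -0.49
212 40.6 [-7.6 -3.3  2.4  6.6] mid -0.49
216 38.7 [-8.1 -3.3  2.4  7.1] mid -0.49
232 [215, 163, 145, 146, 132, 190, 191, 187, 189, 189, 187, 183, 133, 146, 145, 155, 211] [np.int64(290), np.int64(359)]
238 [206, 179, 151, 151, 151, 151, 150, 150, 150, 151, 151, 151, 151, 151, 151, 161, 210] [np.int64(290), np.int64(359)]
244 [205, 186, 150, 149, 149, 148, 150, 149, 149, 148, 150, 149, 150, 149, 149, 176, 214] [np.int64(290), np.int64(359)]
250 [208, 173, 148, 147, 148, 149, 148, 148, 148, 150, 148, 148, 147, 148, 147, 171, 209] [np.int64(290), np.int64(359)]
```

```bash
python3 -m crank '[[-1,0,2.2,15,0],[-1,0,2.2,30,0],[-1,0,2.2,42,0],[-1,0,2.2,50,0],[-1,8,2.2,54,0],[-1,16,2.2,56,0],[-1,25,2.2,57,0],[-1,25,2.2,57,0],[-1,25,2.2,57,0],[-1,25,2.2,57,0]]'
python3 - <<'E'
from h import *
t,R,s=tool();print(t,s["tool_rot"],s["contact_force"])
pin=np.array([.63152,-.17154,t[2]]);print("pin in tool",R.T@(pin-t)*1000)
im,d,c=cam("wrist");cv2.imwrite("pics/w4.png",cv2.resize(im[60:260,200:450,::-1],None,fx=3,fy=3))
np.savez("wrist4.npz",im=im,d=d,**{k:np.array(v) for k,v in c.items()})
E
```

```text
time: 10.68
tool_pos: [0.555, -0.2057, 0.2301]
tool_rot: [3.141, -0.0, 0.4]
contact_force: [0.4, 0.7, -0.9]
opening: 0.0142
grip_force: 40.0
[ 0.55497255 -0.20573319  0.2300813 ] [ 3.14118607e+00 -3.32474778e-04  3.99834882e-01] [ 0.41051468  0.71534931 -0.91286311]
pin in tool [ 8.38200400e+01 -1.69888618e+00  2.71773164e-02]
```

View pics/w4.png

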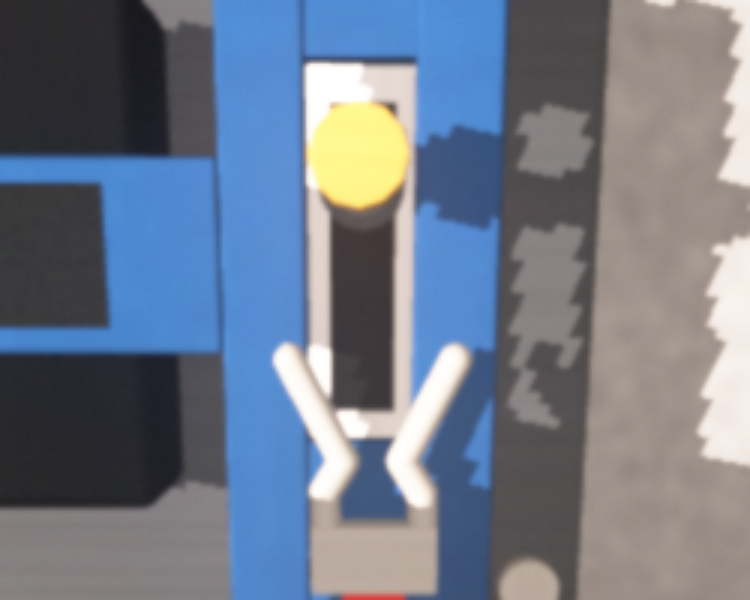

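The crop shows the clip mouth 3 mm above the end plate, just short of the pin. The clip's middle line is at about x=372 and the head's centre is at (359,155), so a small sideways correction is needed.

```bash
cat > m.py <<'E'
from h import *
def meas(z,t,R):
    im=z["im"].astype(int);hsv=cv2.cvtColor(z["im"],cv2.COLOR_RGB2HSV).astype(int);T=lambda P:((P-t)@R*1000)
    y=(hsv[...,0]>20)&(hsv[...,0]<35)&(hsv[...,1]>120);y[:,:290]=0;y[:,360:]=0;y[220:]=0
    cn=max(cv2.findContours(biggest(y).astype(np.uint8),0,1)[0],key=len);(u,v),r=cv2.minEnclosingCircle(cn)
    print("head tool",T(onplane([[u,v]],z,.066))[0][:2].round(2),onplane([[u,v]],z,.066)[0][:2].round(4))
    h=(im.min(-1)>150)&(hsv[...,1]<45)
    for r_ in range(176,216,6):
        c_=np.nonzero(h[r_,288:324])[0]+288; e=np.nonzero(h[r_,324:360])[0]+324
        if len(c_) and len(e):
            P=T(onplane([[c_.min()-.5,r_],[c_.max()+.5,r_],[e.min()-.5,r_],[e.max()+.5,r_]],z,t[2]-.181+.003));print(r_,P[:,0].mean().round(1),P[:,1].round(1),"mid",P[:,1].mean().round(2))
E
python3 - <<'E'
from m import *
t=np.array([.55497,-.20573,.23008]);R=Ro.from_euler("xyz",[3.14119,-.00033,.39983]).as_matrix()
meas(np.load("wrist4.npz"),t,R)
E
```

```text
head tool [81.58 -1.04] [ 0.6298 -0.1731]
176 57.4 [-14.8  -6.5   3.7  14.7] mid -0.73
182 54.6 [-14.9  -6.1   3.7  14.8] mid -0.62
188 51.9 [-13.5  -6.1   3.7  13. ] mid -0.73
194 49.1 [-12.2  -7.    3.7  11.7] mid -0.97
200 46.3 [-10.8  -0.   -0.   10.3] mid -0.15
206 43.5 [-9.5 -3.3  3.3  8.9] mid -0.15
212 40.6 [-7.6 -2.9  2.3  7.6] mid -0.15
```

```bash
python3 -m crank '[[-1,0,-2,1,0],[-1,4,-2,2,0],[-1,7,-2,2.4,0],[-1,10,-2,2.4,0],[-1,10,-2,2.4,0],[-1,10,-2,2.4,0],[-1,10,-2,2.4,0]]'
python3 - <<'E'
from m import *
t,R,s=tool();print(t,s["tool_rot"],s["contact_force"])
im,d,c=cam("wrist");cv2.imwrite("pics/w5.png",cv2.resize(im[60:260,200:450,::-1],None,fx=3,fy=3))
hsv=cv2.cvtColor(im,cv2.COLOR_RGB2HSV).astype(int)
y=(hsv[...,0]>20)&(hsv[...,0]<35)&(hsv[...,1]>100);y[:,:290]=0;y[:,360:]=0;y[220:]=0
y=biggest(cv2.morphologyEx(y.astype(np.uint8),cv2.MORPH_OPEN,np.ones((5,5))))
v,u=np.nonzero(y);print("head px",u.mean(),v.mean(),u.min(),u.max(),v.min(),v.max())
print("head tool",(onplane([[(u.min()+u.max())/2,(v.min()+v.max())/2]],c,.066)-t)@R*1000)
h=(im.min(-1)>150)&(hsv[...,1]<45)&(np.arange(480)[:,None]>160)&(np.arange(480)[:,None]<212)
n,l,st,ce=cv2.connectedComponentsWithStats(h[:,285:365].astype(np.uint8))
for i in range(1,n):
    if st[i,4]>30:print(st[i])
E
```

```text
time: 11.32
tool_pos: [0.5632, -0.2002, 0.2273]
tool_rot: [-3.141, 0.0, 0.399]
contact_force: [-0.2, 0.9, 0.1]
opening: 0.0141
grip_force: 40.0
[ 0.56322802 -0.20015792  0.22725134] [-3.14146999e+00  3.53817784e-05  3.99401484e-01] [-0.23216266  0.92910587  0.1070243 ]
head px 324.57962529274005 135.47540983606558 310 340 119 152
head tool [[ 74.27649652   0.55710152 161.24864941]]
[  6 161  27  51 653]
[ 44 161  27  51 622]
```

View pics/w5.png

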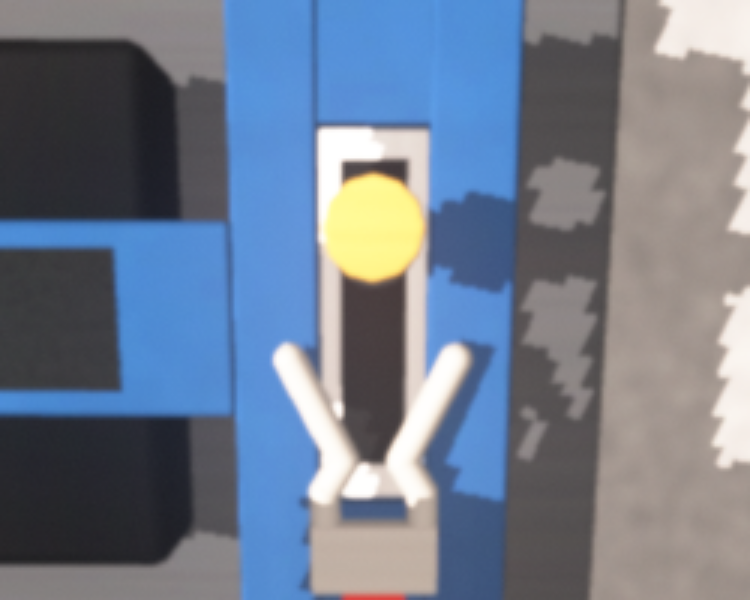

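The crop shows the clip mouth centred on the brass head: head at (374,228), prong tips at (287,350) and (457,350). Now I advance.

```bash
python3 -m crank '[[-1,5,0,0,0],[-1,10,0,0,0],[-1,15,0,0,0],[-1,19,0,0,0],[-1,22,0,0,0],[-1,24,0,0,0],[-1,24,0,0,0]]'; python3 -m crank '[[-1,1,0,0,0],[-1,2,0,0,0],[-1,3,0,0,0],[-1,3,0,0,0]]';python3 -m crank '[[-1,1,0,0,0],[-1,2,0,0,0],[-1,2,0,0,0]]'
```

```text
time: 11.95
tool_pos: [0.5857, -0.1906, 0.2272]
tool_rot: [3.142, -0.0, 0.4]
contact_force: [-0.8, 0.1, -1.6]
opening: 0.0139
grip_force: 40.0
time: 12.28
tool_pos: [0.5882, -0.1897, 0.2273]
tool_rot: [-3.142, -0.0, 0.399]
contact_force: [-0.6, 0.3, -0.3]
opening: 0.014
grip_force: 40.0
time: 12.53
tool_pos: [0.5899, -0.1889, 0.2272]
tool_rot: [-3.141, 0.0, 0.399]
contact_force: [-1.2, 0.2, -0.8]
opening: 0.0134
grip_force: 40.0
```

```bash
for i in 1 2; do python3 -m crank '[[-1,1,0,0,0],[-1,1.5,0,0,0],[-1,1.5,0,0,0]]' | grep -E 'time|pos|contact'; done
```

```text
time: 12.78
tool_pos: [0.5909, -0.1885, 0.227]
contact_force: [-4.5, -1.8, -0.3]
time: 13.03
tool_pos: [0.5924, -0.1879, 0.2271]
contact_force: [-4.0, -2.6, -0.5]
```

```bash
python3 -m crank '[[-1,1,0,0,0],[-1,1.5,0,0,0],[-1,1.5,0,0,0]]' | grep -E 'time|pos|contact'
```

```text
time: 13.28
tool_pos: [0.5943, -0.1871, 0.2273]
contact_force: [-0.6, -0.4, -0.1]
```

```bash
python3 -m crank '[[-1,1,0,0,0],[-1,1,0,0,0]]' | grep -E 'time|pos|contact'
```

```text
time: 13.45
tool_pos: [0.5959, -0.1864, 0.2277]
contact_force: [2.8, 1.9, -1.8]
```

```bash
python3 -m crank '[[-1,1,0,0,0],[-1,1,0,0,0]]' | grep -E 'time|pos|contact'
```

```text
time: 13.62
tool_pos: [0.5968, -0.1859, 0.2277]
contact_force: [3.4, 1.9, -0.7]
```

```bash
python3 -m crank '[[-1,1,0,0,0],[-1,1,0,0,0]]' | grep -E 'time|pos|contact'
```

```text
time: 13.78
tool_pos: [0.5974, -0.1857, 0.2276]
contact_force: [5.0, 3.2, -0.6]
```

```bash
python3 -m crank '[[-1,0,0,0,0],[-1,0,0,0,0]]'
python3 - <<'E'
from h import *
im,d,c=cam("wrist");cv2.imwrite("pics/w6.png",cv2.resize(im[110:270,230:430,::-1],None,fx=3.5,fy=3.5))
E
```

```text
time: 13.95
tool_pos: [0.5974, -0.1858, 0.2276]
tool_rot: [3.141, -0.002, 0.399]
contact_force: [4.2, 2.6, -1.5]
opening: 0.0138
grip_force: 40.0
```

View pics/w6.png

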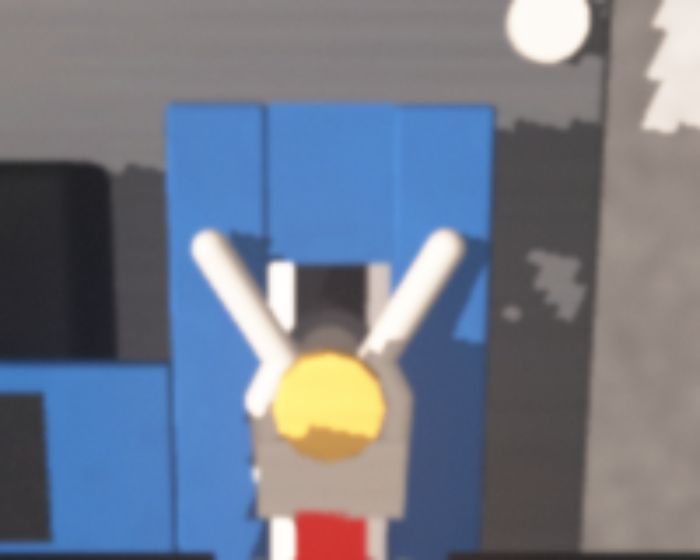

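The crop shows the pin past the throat: the brass head at (328,405) covers the pocket and the front of the bow. The force still pulls forward, so the clip isn't at the stop yet, and I go on in small steps.

```bash
python3 -m crank '[[-1,0.7,0,0,0],[-1,0.7,0,0,0]]' | grep -E 'time|pos|contact'
```

```text
time: 14.17
tool_pos: [0.5978, -0.1856, 0.2275]
contact_force: [3.5, 2.4, -0.4]
```

```bash
python3 -m crank '[[-1,0.7,0,0,0],[-1,0.7,0,0,0]]' | grep -E 'time|pos|contact'
```

```text
time: 14.33
tool_pos: [0.5982, -0.1855, 0.2273]
contact_force: [2.5, 1.6, -0.8]
```

```bash
python3 -m crank '[[-1,0.7,0,0,0],[-1,0.7,0,0,0]]' | grep -E 'time|pos|contact'
```

```text
time: 14.5
tool_pos: [0.5988, -0.1852, 0.2272]
contact_force: [2.1, 1.9, -0.9]
```

```bash
python3 -m crank '[[-1,0.7,0,0,0],[-1,0.7,0,0,0]]' | grep -E 'time|pos|contact'
```

```text
time: 14.67
tool_pos: [0.5994, -0.185, 0.2272]
contact_force: [1.9, 0.8, -1.5]
```

```bash
python3 -m crank '[[-1,0.7,0,0,0],[-1,0.7,0,0,0]]' | grep -E 'time|pos|contact'
```

```text
time: 14.83
tool_pos: [0.5999, -0.1847, 0.2272]
contact_force: [0.4, -0.4, -0.4]
```

```bash
python3 -m crank '[[-1,0.5,0,0,0],[-1,0.5,0,0,0]]' | grep -E 'time|pos|contact'
```

```text
time: 15.0
tool_pos: [0.6001, -0.1847, 0.2272]
contact_force: [-2.0, -1.1, -0.1]
```

```bash
python3 -m crank '[[-1,0.5,0,0,0],[-1,0.5,0,0,0]]' | grep -E 'time|pos|contact'
```

```text
time: 15.17
tool_pos: [0.6004, -0.1846, 0.2272]
contact_force: [-5.1, -2.1, 0.6]
```

```bash
python3 -m crank '[[-1,0.3,0,0,0],[-1,0.3,0,0,0]]' | grep -E 'time|pos|contact'
```

```text
time: 15.33
tool_pos: [0.6005, -0.1845, 0.2271]
contact_force: [-5.3, -2.3, 1.8]
```

```bash
python3 -m crank '[[-1,0,0,0.3,0],[-0.3,0,0,0.3,0],[-0.3,0,0,0.3,0],[-0.3,0,0,0.3,0],[-0.3,0,0,0.3,0]]'; python3 -m crank '[[-0.3,0,0,-5,0],[-0.3,0,0,-20,0],[-0.3,0,0,-50,0],[-0.3,-30,0,-80,0],[-0.3,-60,0,-90,0],[-0.3,-60,0,-90,0],[-0.3,-60,0,-90,0]]'
python3 - <<'E'
from h import *
t,R,s=tool();print(t,s["contact_force"])
im,d,c=cam("wrist");cv2.imwrite("pics/w7.png",cv2.resize(im[0:260,160:480,::-1],None,fx=2.3,fy=2.3))
np.savez("wrist7.npz",im=im,d=d,**{k:np.array(v) for k,v in c.items()})
hsv=cv2.cvtColor(im,cv2.COLOR_RGB2HSV).astype(int);W=cloud(d,c);T=lambda P:(P-t)@R*1000
y=(hsv[...,0]>20)&(hsv[...,0]<35)&(hsv[...,1]>100);y[:,:270]=0;y[:,380:]=0;y[220:]=0
y=biggest(cv2.morphologyEx(y.astype(np.uint8),cv2.MORPH_OPEN,np.ones((3,3))));v,u=np.nonzero(y)
hd=T(onplane([[(u.min()+u.max())/2,(v.min()+v.max())/2]],c,.066))[0];print("head",hd)
red=((hsv[...,0]<6)|(hsv[...,0]>172))&(hsv[...,1]>130);m=biggest(red)&(W[...,2]>.07);v,u=np.nonzero(m)
P=T(onplane(np.c_[u,v],c,.078));print("handle top",cv2.minAreaRect(P[:,:2].astype(np.float32)),"z",np.nanmedian(W[m][:,2]),len(P))
b=(hsv[...,0]>95)&(hsv[...,0]<130)&(hsv[...,1]>120);print("bar z",np.nanpercentile(W[b][:,2],[5,50,95]))
E
```

```text
time: 15.75
tool_pos: [0.6015, -0.184, 0.2271]
tool_rot: [3.141, -0.001, 0.399]
contact_force: [-0.1, 0.1, -0.2]
opening: 0.0313
grip_force: 0.0
time: 16.33
tool_pos: [0.5454, -0.208, 0.3186]
tool_rot: [3.14, -0.002, 0.398]
contact_force: [-0.8, 0.6, -0.2]
opening: 0.0323
grip_force: 0.0
[ 0.54538995 -0.20796416  0.31855995] [-0.80947273  0.57619617 -0.21770804]
head [ 93.44359289  -0.52499639 252.72623071]
handle top ((59.67049789428711, -0.4842662811279297), (12.95494270324707, 20.653059005737305), 89.93860626220703) z 0.07727300591879133 701
bar z [0.04421301 0.04544344 0.04688751]
```

View pics/w7.png

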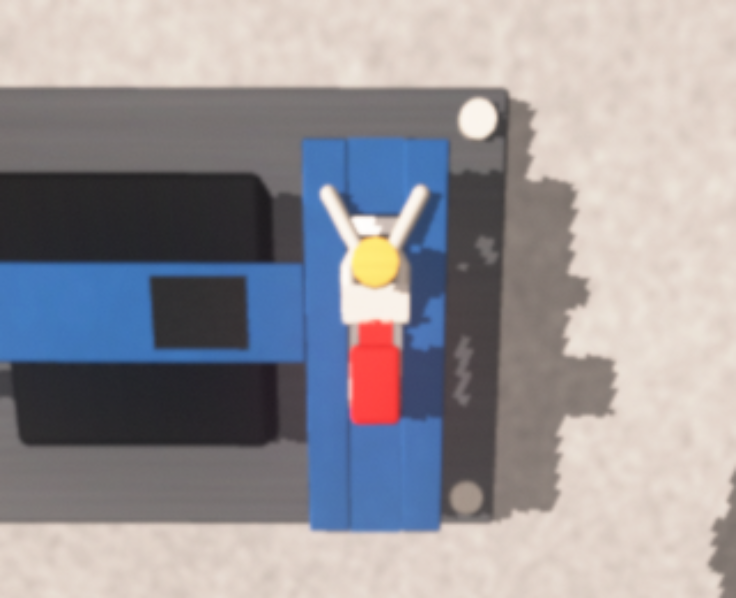

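The crop shows the clip flat on the closed bar with its prongs around the pin under the brass head at (376,262) and the handle at (375,385). The measured pin-to-handle distance is 33.8 mm against 34 mm nominal, so it's home, and the gripper is clear.

```bash
python3 -c "
from cell import ticket
print(ticket.hand_in())"
```

```text
the job is handed in; nothing more can be done
None
```

The job is handed in: the bar is fully down and the clip is snapped home on the pin, flat under the brass head (33.8 mm measured against 34 mm nominal, stop push about 6 N). The gripper is clear, the brick, jar and pick were not touched, and it took about 16 s.

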